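Take the charged battery off the charger

ROBOT

A 6-joint arm with a two-finger parallel gripper is mounted at the origin on the work surface. World frame = base frame: x ahead of the robot, y to its left, z up, the work surface at z = 0. Lengths are in m, angles in rad, forces in N, time in s.
With the tool pointing down it reaches from about 0.4 to 0.825 m from the base axis. Payload 7 kg.
Tool frame: the origin (TCP) lies where the fingers leave the gripper's body, on its centre line; the fingertips stand 66 mm ahead of it and the grasp point (between the pads) lies 47 mm ahead of it; z points along the fingers, y is the line along which they close (so a half turn about z gives the same grasp; the last joint's range is limited). The gripper opens to 88 mm and grips with 3 to 60 N. Pads are 19 mm wide; open, the fingers measure 130 mm over their backs; the gripper's body (78 mm by 193 mm) begins 47 mm behind the grasp point.
Start: joints at [-0.813, 0.359, 0.012, 0, -1.224, -0.288], TCP at [0.306, -0.602, 0.292] pointing down, gripper open.
Joint ranges: [-3.07, 3.07], [-1.43, 2.12], [-1.02, 1.25], [-3.03, 1.67], [-3.05, -0], [-3.03, 3.03]. Speed limits (rad/s): [2.39, 2.39, 3.01, 3.14, 3.14, 3.14].

INTERFACE

Orientations are given as a rotation vector (axis times angle).
In Python, from cell import manip gives the robot as it stands. The module is installed in compiled form; this text tells all that it offers.
- The arm moves only by the tool servo_tool, never from a script. Its argument "motion" is a list that holds one entry, the list of rows, each a list of 7 numbers: the turn, a rotation vector about the tool's x, y, z in degrees, then the shift along the tool's x, y, z in m, then the opening in per cent of the stroke, from 0 (shut) to 100 (fully open). A call has 1 to 10 rows; each row is the pose to reach, as a shift and turn from the pose commanded when the call began, along the tool's axes at that moment; what a row does not reach only later rows make up. A row lasts 1/8 s, in which the tool goes at most 62.5 mm and 10.7 degrees, less where a joint would pass 70% of its speed; a pose out of reach is approached as far as the arm can. A call with a gripper value outside its range is refused whole. The fingers move at their own pace and stop on an object; "squeeze" is the grip in N (left out, the last holds). Time passes only in rows, so rows that repeat a pose let the fingers close. It gives the time, the measured TCP pose, the force, the opening and the grip force at its end, in the units of the state.
- manip.read_state(): the state, without advancing time (a new reading comes with each control period).
- manip.camera(name): name is "scene" or "top" or "wrist"; returns a dict with "pixels" (480x640x3 uint8, red, green, blue), "intrinsics" (3x3 intrinsics, pixels), "T" (4x4, takes a point from camera to world coordinates); the wrist camera has in their place "mount" (4x4, takes a point from camera to tool coordinates, whose origin is the TCP and whose axes are the flange's). Camera axes: x right, y down, z forward; pixel columns grow to the right and rows downward; lengths in m; the calibration is good to about 2 mm. The wrist camera is an equidistant fisheye: a pixel r from the principal point sees the ray r / f radians off the axis. A picture is of the moment at which its call begins: read the wrist's pose just before it. There is no depth.
- manip.hand_in(): hands the job in; it is judged then, once.
The state is a dict: "time": time; "joints": joint angles; "dq": joint speeds; "effort": joint torques, N m; "tcp_pos": TCP position; "tcp_rot": TCP orientation; "wrist_force": force on the tool from outside, world axes, zero at the start; "torque": the same for the moment, N m; "opening": opening from 0.0 (shut) to 1.0 (fully open); "grip_force": force on a finger pad.
Only numpy, scipy, OpenCV 4.12 (cv2) and the standard library are available. Lean on these libraries where they do the work, as an engineer would, in place of code of your own. Each camera call takes 0.05 s, during which the arm holds its last target. There are 200 camera calls.

TASK

The power-tool battery on the charger is charged: slide it forward out from under the charger's rails, lift it clear and set it down gently, rail side down as it comes, flat on the floor of the empty compartment of the plywood tray. Keep it upright all the way, let go of it, and leave the spare battery, the drill, the paint can and the screwdriver where they are.

Things in the scene. Friction and masses are not known exactly. Their poses are not given: they have to be found in the camera images.
- pack_grip (a point): The charged battery: charcoal power-tool pack with teal band and teal top plate, 104 mm long (x), 60 wide (y), 68 high, about 0.45 kg, rail side down; flat parallel sides to pinch across the width. Point: centre of its cell case (104 x 60 x 53 mm), 41 mm above the pack's underside. x along the pack, same way as the charger's x; z up.
- pack_foot (a point): Centre of the underside of the battery's rail foot, a flange 72 mm long (x), 50 wide (y), 6 thick, on a neck 30 mm wide under the case (case starts 15 mm above the underside). The foot's centre lies 14 mm towards +x from the case's centre. Axes as the battery's.
- charger: The charger, screwed to the bench: slate grey box 200 mm long (x), 130 wide (y), dock deck 50 mm above the bench. Origin: centre of its underside. +x points to its rear (raised housing with green lamp, x = 58 to 100 mm, 86 mm high), -x to its open front, z up. Turned up to about 20 degrees from world x. The battery slides freely out along -x: friction only, no catch.
- rail_mouth (a point): Middle of the front end of the two light grey rails, on the deck (charger x = -20 mm). The rails run 70 mm from here to a stop at x = +50 mm; 13 mm high, 55 mm apart, each with a lip overhanging inward 8.5 to 13 mm above the deck, 37 mm clear between lips. In front of this point 80 mm of plain deck, where the battery can stand and be lifted straight up. Axes as the charger's.
- tray_free (a point): Centre of the floor of the empty compartment of a loose plywood tray (176 x 324 mm, 34 high, 1.3 kg). Floor 8 mm above the bench; compartment 160 mm (x) by 150 mm (y) inside, walls 8 mm thick rising 26 mm above its floor. Axes as the tray's: y along its long side, z up; turned up to about 15 degrees from world x. The other compartment, towards -y, holds the spare.
- spare_grip (a point): The spare battery, just like the charged one, standing in the other compartment of the tray (point 41 mm above its underside, on its centre line). Leave it alone.
- drill_mid (a point): A teal and black cordless drill without battery, lying on its side to the robot's left, about 180 x 180 x 64 mm; the point is in the middle of its barrel, 30 mm up. Leave it alone.
- paint_can_mid (a point): A steel quart paint can with a purple and white band, 106 mm across, 122 mm high; point at its centre half-way up. Leave it alone.
- screwdriver_grip (a point): A yellow-handled screwdriver, 200 mm long, lying on the bench; point in its handle. Leave it alone.
Mind the look-alikes: they are no part of the job. Leave any orange look-alike of the part that bears pack_grip alone.

How it is judged:
By the outcome, as a careful person would: the job done as asked, in the order asked, and still so for the second after the job is handed in, with the robot touching nothing.
It also fails if it takes over 42 s, if anything falls off the work surface, if the arm or the gripper's body presses on something with over 40 N, if the wrist force passes 120 N, or if a joint passes its speed limit or range.

## Working session

There is one attempt and no reset: what is moved stays moved. The work goes in short steps, Python scripts to look and compute and a tool call to move; the robot and the scene stay as the last step left them, time stands still between calls to the robot, and variables do not carry over. Pictures are saved under pics/ and viewed, at most 10 in all, crops included, and the job is handed in when it is done.

Besides the shell and the picture viewer there is one more tool, called after ">>>" as name(argument=value, ...), one argument or row to a line, values as JSON. servo_tool: Moves the arm, as the interface text tells. Its arguments: {"type":"object","properties":{"motion":{"type":"array"},"squeeze":{"type":"number"}},"required":["motion"]}

```bash
mkdir -p pics; cat > h.py <<'E'
import numpy as np, cv2
from cell import manip
from scipy.spatial.transform import Rotation as R
def snap(n,f):
    c=manip.camera(n); cv2.imwrite('pics/'+f,c['pixels'][:,:,::-1]); return c
def ray(c,uv):
    K=np.array(c['intrinsics']);T=np.array(c['T'])
    d=T[:3,:3]@np.linalg.inv(K)@[uv[0],uv[1],1]; return T[:3,3],d/np.linalg.norm(d)
def atz(c,uv,z):
    o,d=ray(c,uv); return o+d*(z-o[2])/d[2]
def tri(rs):
    A=sum(np.eye(3)-np.outer(d,d) for o,d in rs); b=sum((np.eye(3)-np.outer(d,d))@o for o,d in rs)
    return np.linalg.solve(A,b)
E
python3 - <<'E'
from h import *
import pickle
s=manip.read_state(); print({k:np.round(v,3) for k,v in s.items()})
cs={n:snap(n,n+'0.png') for n in('scene','top')}
pickle.dump({n:{k:v for k,v in c.items()} for n,c in cs.items()},open('c.pkl','wb'))
for c in cs.values(): print(c['intrinsics'],np.round(c['T'],3))
E
```

```text
{'time': np.float64(0.0), 'joints': array([-0.813,  0.359,  0.011, -0.   , -1.224, -0.288]), 'dq': array([-0.   , -0.002, -0.   , -0.   ,  0.001,  0.   ]), 'effort': array([ 1.0000e-03, -5.8272e+01,  2.9306e+01,  6.9970e+00,  7.0000e-03,
       -0.0000e+00]), 'tcp_pos': array([ 0.305, -0.602,  0.291]), 'tcp_rot': array([ 7.310e-01, -3.055e+00, -2.000e-03]), 'wrist_force': array([-0.39 , -0.054,  0.215]), 'torque': array([0.066, 0.029, 0.009]), 'grip_force': np.float64(0.0), 'opening': np.float64(0.998)}
[[475.52143225   0.         323.82225567]
 [  0.         475.52143225 242.59555527]
 [  0.           0.           1.        ]] [[ 0.207  0.71  -0.673  1.481]
 [ 0.978 -0.156  0.136 -0.182]
 [-0.008 -0.686 -0.727  1.063]
 [ 0.     0.     0.     1.   ]]
[[592.18981369   0.         324.80053352]
 [  0.         592.18981369 239.97801916]
 [  0.           0.           1.        ]] [[-0.021 -0.989  0.144  0.311]
 [-1.     0.023  0.013 -0.015]
 [-0.016 -0.144 -0.989  1.718]
 [ 0.     0.     0.     1.   ]]
```

View pics/top0.png

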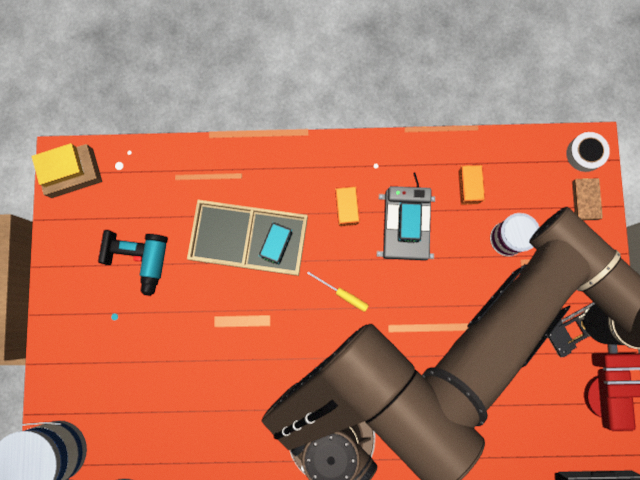

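View pics/scene0.png

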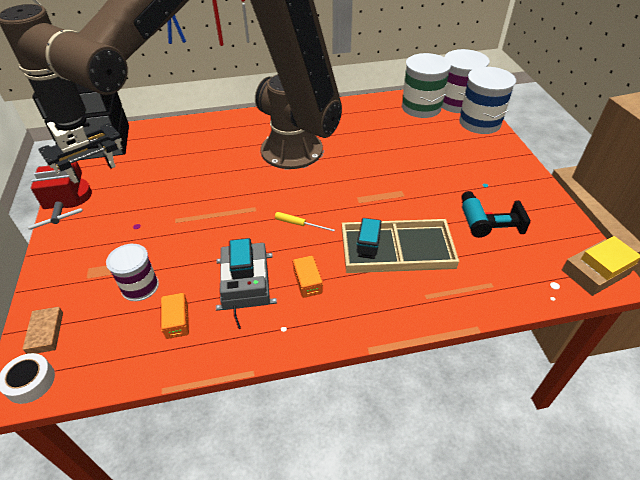

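Top view: teal pack on the charger at (411,222). It could be confused with the spare in the tray at (276,243) and the orange blocks at (347,205) and (472,184). I choose (411,222) because it is teal and sits on the grey charger with the lamp. The empty compartment is at (221,234). Next, a close crop to check and measure.

```bash
python3 - <<'E'
import cv2,numpy as np
t=cv2.imread('pics/top0.png');s=cv2.imread('pics/scene0.png')
def crop(i,u,v,w,h,k):return cv2.resize(i[v:v+h,u:u+w],None,fx=k,fy=k,interpolation=cv2.INTER_CUBIC)
a=crop(t,370,175,80,100,5)   # 400x500? 
b=crop(s,205,225,80,100,5)
cv2.imwrite('pics/ch.png',np.hstack([a,b]))
a=crop(t,180,190,135,95,5.9)
b=crop(s,335,210,135,70,5.9)
cv2.imwrite('pics/tr.png',cv2.resize(np.vstack([a,b]),None,fx=.6,fy=.6) if 0 else np.vstack([crop(t,180,190,135,95,4),crop(s,335,205,135,55+12,3.2) if 0 else crop(s,335,210,135,50+5,4)]))
E
```

```text
(no output)
```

View pics/ch.png

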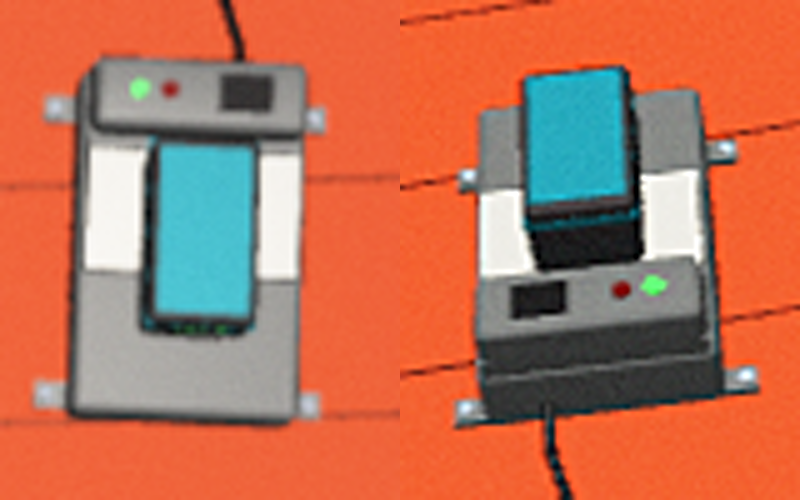

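View pics/tr.png

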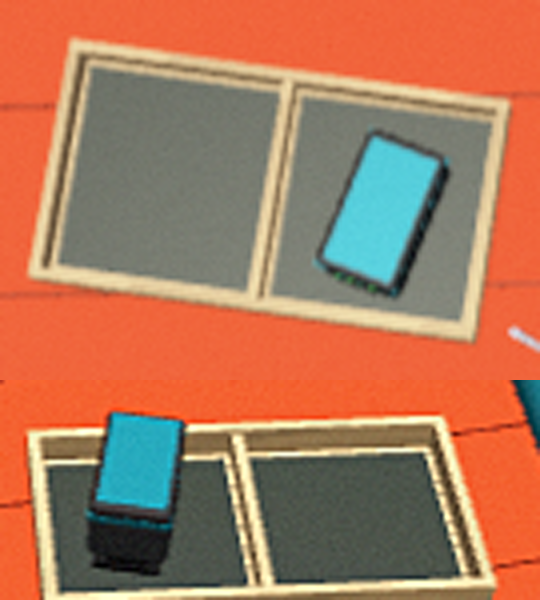

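The crops confirm the choice: the teal plate's corners in the top view are near (402,204), (421,204), (419,239) and (401,238), with the lamped housing behind it. The tray's left compartment (crop 60–280, 60–290) is empty.

```bash
cat > m.py <<'E'
from h import *
import pickle
c=pickle.load(open('c.pkl','rb'));T,S=c['top'],c['scene']
ct=lambda p:(p[0]/5+370-.4,p[1]/5+175-.4); cs=lambda p:((p[0]-400)/5+205-.4,p[1]/5+225-.4)
tt=lambda p:(p[0]/4+180-.37,p[1]/4+190-.37); ts=lambda p:(p[0]/4+335-.37,(p[1]-380)/4+210-.37)
P=[]
for n,a,b in [('RL',(158,143),(632,195)),('RR',(254,145),(527,205)),('FR',(247,319),(525,76)),('FL',(155,316),(623,68))]:
    p=tri([ray(T,ct(a)),ray(S,cs(b))]);P.append(p);print(n,p.round(4),atz(T,ct(a),.118).round(4),atz(S,cs(b),.118).round(4))
P=np.array(P);print('plate c',P.mean(0).round(4)); d=(P[0]+P[1]-P[2]-P[3])/2;print('len',np.linalg.norm(d),'yaw',np.degrees(np.arctan2(d[1],d[0])))
e=P[0]+P[3]-P[1]-P[2];e/=2;print('wid',np.linalg.norm(e),'yaw',np.degrees(np.arctan2(-e[0],e[1])))
for n,a,z in [('hRL',(100,60),.086),('hRR',(305,65),.086),('hFR',(303,133),.086),('hFL',(97,128),.086),('dFL',(70,412),.05),('dFR',(298,422),.05),('wFL',(85,268),.05),('wFR',(298,280),.05)]:
    print(n,atz(T,ct(a),z).round(4))
for n,a in [('hRL',(700,330)),('hRR',(480,345)),('hFR',(478,280)),('hFL',(697,258))]:print('S',n,atz(S,cs(a),.086).round(4))
Q=[]
for n,a,b in [('+x+y',(72,40),(493,582)),('-x+y',(30,275),(443,418)),('-x-y',(474,338),(28,432)),('+x-y',(508,100),None),('div+',(292,75),None),('div-',(258,300),(238,434))]:
    q=atz(T,tt(a),.034);Q.append(q)
    print(n,q.round(4), b and (tri([ray(T,tt(a)),ray(S,ts(b))]).round(4),atz(S,ts(b),.034).round(4)))
Q=np.array(Q)
y=(Q[0]+Q[1]-Q[2]-Q[3])/2;x=(Q[0]+Q[3]-Q[1]-Q[2])/2
print('L',np.linalg.norm(y),np.degrees(np.arctan2(-y[0],y[1])),'W',np.linalg.norm(x),np.degrees(np.arctan2(x[1],x[0])),Q[:4].mean(0))
yaw=np.arctan2(-y[0],y[1]); C=Q[:4].mean(0); print('free',C+.079*y/np.linalg.norm(y))
# floor corners of empty comp
F=[atz(T,tt(p),.008) for p in [(88,68),(282,92),(246,291),(58,265)]];print(np.round(F,4),np.mean(F,0))
G=[atz(S,ts(p),.008) for p in [(249,458),(424,451),(462,575),(270,584)]];print(np.round(G,4),np.mean(G,0))
E
python3 m.py
```

```text
RL [ 0.6407 -0.2069  0.1189] [ 0.641  -0.2065  0.118 ] [ 0.6399 -0.2075  0.118 ]
RR [ 0.6379 -0.2602  0.1209] [ 0.6385 -0.2591  0.118 ] [ 0.635 -0.262  0.118]
FR [ 0.5418 -0.2535  0.1187] [ 0.542 -0.251  0.118] [ 0.5406 -0.2561  0.118 ]
FL [ 0.545  -0.2019  0.1167] [ 0.5449 -0.201   0.118 ] [ 0.5461 -0.2027  0.118 ]
plate c [ 0.5914 -0.2306  0.1188]
len 0.0961059017448993 yaw -3.4856833522592816
wid 0.052545753398361025 yaw -3.280066567432069
hRL [ 0.696  -0.1796  0.086 ]
hRR [ 0.6903 -0.2946  0.086 ]
hFR [ 0.6513 -0.2916  0.086 ]
hFL [ 0.657  -0.1765  0.086 ]
dFL [ 0.501  -0.1588  0.05  ]
dFR [ 0.4924 -0.2872  0.05  ]
wFL [ 0.5834 -0.1702  0.05  ]
wFR [ 0.5736 -0.2909  0.05  ]
S hRL [ 0.7111 -0.1836  0.086 ]
S hRR [ 0.6966 -0.2955  0.086 ]
S hFR [ 0.6531 -0.2939  0.086 ]
S hFL [ 0.663  -0.1792  0.086 ]
+x+y [0.6833 0.3747 0.034 ] (array([0.682 , 0.3722, 0.0373]), array([0.6793, 0.372 , 0.034 ]))
-x+y [0.5118 0.4032 0.034 ] (array([0.5116, 0.4025, 0.0334]), array([0.5121, 0.4012, 0.034 ]))
-x-y [0.4593 0.0849 0.034 ] (array([0.4589, 0.0835, 0.0351]), array([0.4577, 0.0824, 0.034 ]))
+x-y [0.6313 0.0578 0.034 ] None
div+ [0.6535 0.2143 0.034 ] None
div- [0.49   0.2392 0.034 ] (array([0.4907, 0.2409, 0.0298]), array([0.4948, 0.2403, 0.034 ]))
L 0.32186404504196287 -9.346520134144939 W 0.1739892385465509 -9.203618762293699 [0.57141258 0.23017853 0.034     ]
free [0.58424258 0.30812974 0.034     ]
[[0.6677 0.3687 0.008 ]
 [0.6462 0.2252 0.008 ]
 [0.4996 0.2519 0.008 ]
 [0.5218 0.3893 0.008 ]] [0.58379848 0.30877749 0.008     ]
[[0.4975 0.2511 0.008 ]
 [0.5196 0.3873 0.008 ]
 [0.6477 0.3665 0.008 ]
 [0.6258 0.2256 0.008 ]] [0.57265115 0.30762811 0.008     ]
```

```bash
cat >> h.py <<'E'
def go(p,yaw):
    "turn (deg) and shift in tool axes to TCP p, pointing down, tool y at world angle 90+yaw deg"
    s=manip.read_state();A=R.from_rotvec(s['tcp_rot']);a=np.radians(yaw)
    B=R.from_matrix(np.array([[-np.cos(a),-np.sin(a),0],[-np.sin(a),np.cos(a),0],[0,0,-1]]).T if 0 else np.c_[[-np.cos(a),-np.sin(a),0],[-np.sin(a),np.cos(a),0],[0,0,-1]])
    print('t',s['time'],'turn',np.degrees((A.inv()*B).as_rotvec()).round(2),'shift',A.inv().apply(np.array(p)-s['tcp_pos']).round(4))
E
python3 -c "
from h import *
go([.575,-.23,.28],-3.6)
c=manip.camera('wrist');print(c['intrinsics'],np.round(c['mount'],4))"
```

```text
t 0.1 turn [ 8.000e-02 -3.000e-02  3.051e+01] shift [-0.4086  0.2093  0.0116]
[[371.64829954   0.         324.30358264]
 [  0.         371.64829954 237.84272629]
 [  0.           0.           1.        ]] [[-9.000e-04 -9.527e-01 -3.039e-01  8.330e-02]
 [ 1.000e+00 -1.200e-03  9.000e-04 -0.000e+00]
 [-1.200e-03 -3.039e-01  9.527e-01 -9.150e-02]
 [ 0.000e+00  0.000e+00  0.000e+00  1.000e+00]]
```

>>> servo_tool(
  motion=[
    [[0,0,3.8,-0.05,0.026,0.001,100],[0,0,7.6,-0.1,0.052,0.003,100],[0,0,11.4,-0.15,0.078,0.004,100],[0,0,15.2,-0.2,0.104,0.006,100],[0,0,19,-0.25,0.13,0.007,100],[0,0,22.8,-0.3,0.154,0.009,100],[0,0,26.6,-0.35,0.18,0.01,100],[0,0,30.5,-0.409,0.209,0.011,100],[0,0,30.5,-0.409,0.209,0.011,100],[0,0,30.5,-0.409,0.209,0.011,100]],
  ],
)

```text
time: 1.4
tcp_pos: [0.5756, -0.2299, 0.2808]
tcp_rot: [-0.096, -3.139, -0.0]
wrist_force: [-0.7, 0.4, -0.3]
opening: 0.997
grip_force: 0.0
```

```bash
python3 - <<'E'
from h import *
import pickle
s=manip.read_state();c=snap('wrist','w1.png');pickle.dump((s,c),open('w1.pkl','wb'))
print(s['tcp_pos'],s['tcp_rot'],s['joints'])
i=cv2.imread('pics/w1.png');cv2.imwrite('pics/w1b.png',cv2.resize(i,(800,600),interpolation=cv2.INTER_CUBIC))
E
```

```text
[ 0.57558667 -0.22993334  0.28075399] [-9.56592036e-02 -3.13922128e+00 -6.01689350e-05] [-6.54461811e-02  2.76620543e-01 -1.32293451e-01 -6.88084643e-06
 -1.16279735e+00 -1.56627310e+00]
```

View pics/w1b.png

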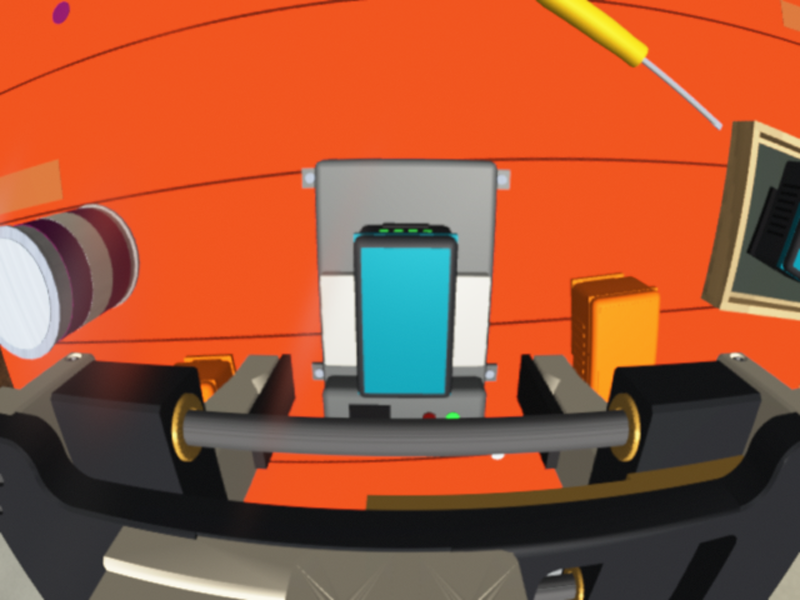

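The wrist view shows the pack between the open fingers: plate corners near (358,246), (455,246), (446,396) and (362,396). The charger's front deck corners are (316,165) and (497,163). Next I compute from these.

```bash
cat >> h.py <<'E'
def wray(s,c,uv):
    K=c['intrinsics'];v=np.array([uv[0]-K[0][2],uv[1]-K[1][2]]);r=np.linalg.norm(v);th=r/K[0][0]
    d=np.r_[v/r*np.sin(th),np.cos(th)];M=np.array(c['mount']);A=R.from_rotvec(s['tcp_rot'])
    return np.array(s['tcp_pos'])+A.apply(M[:3,3]),A.apply(M[:3,:3]@d)
E
python3 - <<'E'
from h import *
import pickle
s,c=pickle.load(open('w1.pkl','rb'));k=pickle.load(open('c.pkl','rb'));T,S=k['top'],k['scene']
ct=lambda p:(p[0]/5+370-.4,p[1]/5+175-.4); cs=lambda p:((p[0]-400)/5+205-.4,p[1]/5+225-.4)
w=lambda p:(p[0]*.8-.1,p[1]*.8-.1)
def z(r,h):return r[0]+r[1]*(h-r[0][2])/r[1][2]
P=[]
for n,a,b,d in [('RL',(158,143),(632,195),(446,396)),('RR',(254,145),(527,205),(362,396)),('FR',(247,319),(525,76),(359,247)),('FL',(155,316),(623,68),(453,247))]:
    r=wray(s,c,w(d));p=tri([ray(T,ct(a)),ray(S,cs(b)),r]);P.append(z(r,.118));print(n,p.round(4),P[-1].round(4))
P=np.array(P);d=P[0]+P[1]-P[2]-P[3];print(P.mean(0),np.degrees(np.arctan2(d[1],d[0])), [np.degrees(np.arctan2(*(P[i]-P[j])[[1,0]])) for i,j in((0,3),(1,2))])
for n,q,h in [('dFR',(316,165),.05),('dFL',(497,163),.05),('wFR',(320,274),.05),('wFL',(491,274),.05),('hFL',(485,386),.086),('hFR',(328,386),.086)]:print(n,z(wray(s,c,w(q)),h).round(4))
E
```

```text
RL [ 0.6403 -0.2075  0.1178] [ 0.6396 -0.2085  0.118 ]
RR [ 0.6369 -0.2606  0.1192] [ 0.6363 -0.2612  0.118 ]
FR [ 0.5419 -0.2536  0.1188] [ 0.5421 -0.254   0.118 ]
FL [ 0.5453 -0.2018  0.1171] [ 0.5453 -0.2015  0.118 ]
[ 0.59082698 -0.23131437  0.118     ] -4.288099776855427 [np.float64(-4.236513264951652), np.float64(-4.339683430542307)]
dFR [ 0.4948 -0.2871  0.05  ]
dFL [ 0.5011 -0.1618  0.05  ]
wFR [ 0.5731 -0.2919  0.05  ]
wFL [ 0.5808 -0.1682  0.05  ]
hFL [ 0.6522 -0.1786  0.086 ]
hFR [ 0.6453 -0.289   0.086 ]
```

```bash
python3 -c "
from h import *
go([.591,-.231,.141],-3.7)"
```

```text
t 1.45 turn [-0.   -0.04  0.14] shift [-0.0159  0.0006  0.1399]
```

>>> servo_tool(
  motion=[
    [[0,0,0,-0.008,0,0.03,100],[0,0,0,-0.016,0,0.06,100],[0,0,0.1,-0.016,0,0.09,100],[0,0,0.1,-0.016,0,0.115,100],[0,0,0.1,-0.016,0,0.13,100],[0,0,0.1,-0.016,0,0.14,100],[0,0,0.1,-0.016,0,0.14,100],[0,0,0.1,-0.016,0,0.14,100]],
  ],
)

```text
time: 2.45
tcp_pos: [0.5921, -0.2315, 0.1421]
tcp_rot: [0.101, 3.139, -0.0]
wrist_force: [-0.3, -0.3, -0.6]
opening: 0.996
grip_force: 0.0
```

```bash
python3 - <<'E'
from h import *
import pickle
s=manip.read_state();c=snap('wrist','w2.png');pickle.dump((s,c),open('w2.pkl','wb'))
print(s['tcp_pos'],s['tcp_rot'],s['wrist_force'])
i=cv2.imread('pics/w2.png')[150:450,100:540];cv2.imwrite('pics/w2b.png',cv2.resize(i,None,fx=1.8,fy=1.8,interpolation=cv2.INTER_CUBIC))
E
```

```text
[ 0.59206235 -0.23153597  0.14210842] [ 1.00708450e-01  3.13860306e+00 -4.41477986e-04] [-0.27256594 -0.33722578 -0.58442874]
```

View pics/w2b.png

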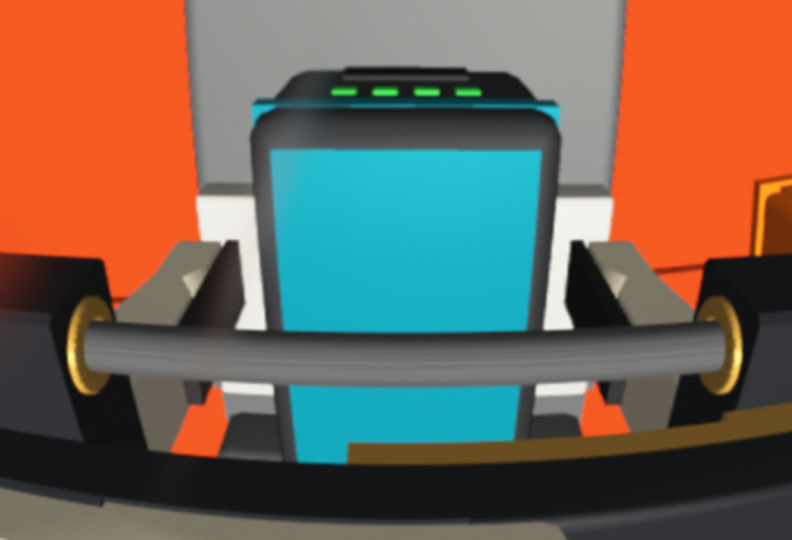

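The pack sits midway between the pads: band edges are at 253 and 558 in the crop, pads at 242 and 568. Closing now.

>>> servo_tool(
  motion=[
    [[0,0,0,0,0,0,80],[0,0,0,0,0,0,72],[0,0,0,0,0,0,60],[0,0,0,0,0,0,50],[0,0,0,0,0,0,40],[0,0,0,0,0,0,40],[0,0,0,0,0,0,40]],
  ],
  squeeze=30,
)

```text
time: 3.38
tcp_pos: [0.5917, -0.2313, 0.1413]
tcp_rot: [0.101, 3.14, -0.0]
wrist_force: [-1.0, 1.0, 3.3]
opening: 0.685
grip_force: 30.0
```

>>> servo_tool(
  motion=[
    [[0,0,0,0.003,0,0,40],[0,0,0,0.007,0,0,40],[0,0,0,0.012,0,0,40],[0,0,0,0.017,0,0,40],[0,0,0,0.022,0,0,40],[0,0,0,0.027,0,0,40],[0,0,0,0.031,0,0,40],[0,0,0,0.035,0,0,40]],
  ],
)

```text
time: 4.38
tcp_pos: [0.5566, -0.2291, 0.1413]
tcp_rot: [0.101, 3.14, -0.0]
wrist_force: [3.2, -0.7, -3.4]
opening: 0.685
grip_force: 30.0
```

>>> servo_tool(
  motion=[
    [[0,0,0,0.004,0,0,40],[0,0,0,0.009,0,0,40],[0,0,0,0.014,0,0,40],[0,0,0,0.02,0,0,40],[0,0,0,0.026,0,0,40],[0,0,0,0.032,0,0,40],[0,0,0,0.037,0,0,40],[0,0,0,0.041,0,0,40],[0,0,0,0.042,0,0,40],[0,0,0,0.042,0,0,40]],
  ],
)

```text
time: 5.62
tcp_pos: [0.5144, -0.2264, 0.1412]
tcp_rot: [-0.101, -3.139, 0.0]
wrist_force: [1.1, 1.0, 6.1]
opening: 0.685
grip_force: 30.0
```

```bash
python3 - <<'E'
from h import *
c=snap('scene','s3.png')
a=cv2.imread('pics/s3.png')[200:310,190:300]
w=snap('wrist','w3.png');w=cv2.imread('pics/w3.png')[100:400,170:480]
cv2.imwrite('pics/s3b.png',np.hstack([cv2.resize(a,(400,400),interpolation=cv2.INTER_CUBIC),cv2.resize(w,(400,400))]))
E
```

```text
(no output)
```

View pics/s3b.png

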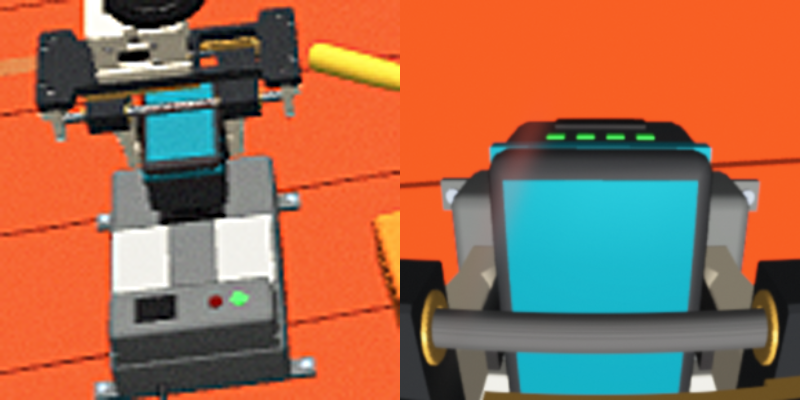

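The pack has cleared the rails: in the scene view its foot end sits in front of the white rail blocks. Lifting.

>>> servo_tool(
  motion=[
    [[0,0,0,0,0,-0.003,40],[0,0,0,0,0,-0.008,40],[0,0,0,0,0,-0.014,40],[0,0,0,0,0,-0.022,40],[0,0,0,0,0,-0.034,40],[0,0,0,0,0,-0.05,40],[0,0,0,0,0,-0.07,40],[0,0,0,0,0,-0.085,40],[0,0,0,0,0,-0.095,40],[0,0,0,0,0,-0.1,40]],
  ],
)

```text
time: 6.98
tcp_pos: [0.5148, -0.2264, 0.2418]
tcp_rot: [0.101, 3.139, 0.0]
wrist_force: [0.8, 0.1, -4.1]
opening: 0.68
grip_force: 30.0
```

```bash
python3 -c "
from h import *
go([.583,.308,.26],-9.3)"
```

```text
t 6.975 turn [0.01 0.04 5.61] shift [-0.0337  0.5377 -0.0181]
```

>>> servo_tool(
  motion=[
    [[0,0,0.2,-0.001,0.012,-0.005,40],[0,0,0.5,-0.003,0.036,-0.01,40],[0,0,0.9,-0.005,0.07,-0.018,40],[0,0,1.3,-0.008,0.11,-0.018,40],[0,0,1.7,-0.01,0.15,-0.018,40],[0,0,2.1,-0.012,0.19,-0.018,40],[0,0,2.5,-0.015,0.23,-0.018,40],[0,0,2.9,-0.017,0.27,-0.018,40],[0,0,3.3,-0.02,0.31,-0.018,40],[0,0,3.6,-0.022,0.34,-0.018,40]],
  ],
)

```text
time: 8.22
tcp_pos: [0.5582, 0.1137, 0.2587]
tcp_rot: [-0.198, -3.135, 0.0]
wrist_force: [-0.4, -0.1, -4.2]
opening: 0.684
grip_force: 30.0
```

```bash
python3 -c "
from h import *
go([.583,.308,.26],-9.3)"
```

```text
t 8.225 turn [-0.02 -0.04  2.06] shift [-1.000e-04  1.959e-01 -1.300e-03]
```

>>> servo_tool(
  motion=[
    [[0,0,0.3,0,0.02,0,40],[0,0,0.7,0,0.05,0,40],[0,0,1.0,0,0.085,0,40],[0,0,1.4,0,0.12,0,40],[0,0,1.7,0,0.15,0,40],[0,0,1.9,0,0.175,0,40],[0,0,2.0,0,0.19,0,40],[0,0,2.0,0,0.196,0,40],[0,0,2.0,0,0.196,0,40],[0,0,2.0,0,0.196,0,40]],
  ],
)

```text
time: 9.48
tcp_pos: [0.5833, 0.3051, 0.2593]
tcp_rot: [-0.255, -3.131, 0.0]
wrist_force: [-0.2, -0.5, -3.8]
opening: 0.683
grip_force: 30.0
```

```bash
python3 - <<'E'
from h import *
import pickle
s=manip.read_state();c=snap('wrist','w4.png');pickle.dump((s,c),open('w4.pkl','wb'))
t=snap('scene','s4.png')
print(s['tcp_pos'],s['tcp_rot'])
i=cv2.imread('pics/w4.png');cv2.imwrite('pics/w4b.png',cv2.resize(i,(800,600),interpolation=cv2.INTER_CUBIC))
E
```

```text
[0.58333788 0.30514171 0.25926771] [-2.55144214e-01 -3.13108198e+00  2.12627361e-04]
```

View pics/w4b.png

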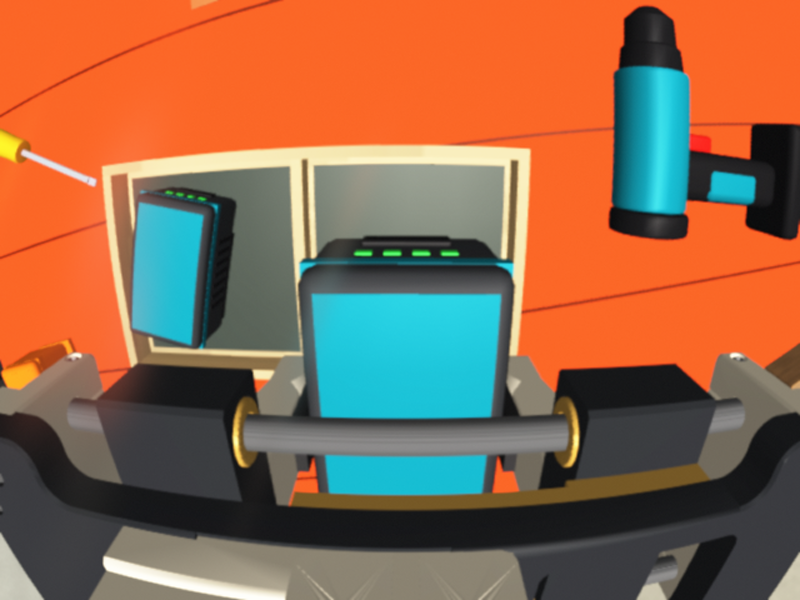

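The wrist view shows the pack held upright above the empty compartment. The tray's near rim corners are at (104,167) and (530,149), with the divider end at (303,160).

```bash
python3 - <<'E'
from h import *
import pickle
s,c=pickle.load(open('w4.pkl','rb'))
def z(q,h):
    r=wray(s,c,(q[0]*.8-.1,q[1]*.8-.1));return r[0]+r[1]*(h-r[0][2])/r[1][2]
a,b,d=z((530,149),.034),z((104,167),.034),z((303,160),.034)
print(a,b,d,np.linalg.norm(a-b));y=(a-b)/np.linalg.norm(a-b);x=np.array([y[1],-y[0],0])
print('yaw',np.degrees(np.arctan2(-y[0],y[1])),'free',(a+b)/2+x*.088+y*.079)
for q in [(315,168),(506,166)]:print('floor',z(q,.034))
go([.583,.308,.26],-9.3)
E
```

```text
[0.50919946 0.40382078 0.034     ] [0.45704421 0.08748844 0.034     ] [0.49221103 0.24913858 0.034     ] 0.3206030532896898
yaw -9.362405478886075 free [0.58280121 0.30928654 0.034     ]
floor [0.49934344 0.25635088 0.034     ]
floor [0.51893842 0.38522765 0.034     ]
t 9.575 turn [ 0.    0.   -0.02] shift [ 0.0009  0.0027 -0.0006]
```

>>> servo_tool(
  motion=[
    [[0,0,0,0,0.002,0.012,40],[0,0,0,0,0.004,0.03,40],[0,0,0,0,0.004,0.055,40],[0,0,0,0,0.004,0.08,40],[0,0,0,0,0.004,0.105,40],[0,0,0,0,0.004,0.125,40],[0,0,0,0,0.004,0.14,40],[0,0,0,0,0.004,0.148,40],[0,0,0,0,0.004,0.152,40],[0,0,0,0,0.004,0.152,40]],
  ],
)

```text
time: 10.82
tcp_pos: [0.5842, 0.31, 0.1074]
tcp_rot: [0.254, 3.131, 0.0]
wrist_force: [-0.6, 0.0, -4.0]
opening: 0.685
grip_force: 30.0
```

>>> servo_tool(
  motion=[
    [[0,0,0,0,0,0.002,40],[0,0,0,0,0,0.004,40],[0,0,0,0,0,0.0055,40],[0,0,0,0,0,0.0065,40],[0,0,0,0,0,0.007,40],[0,0,0,0,0,0.007,40],[0,0,0,0,0,0.007,40]],
  ],
)

```text
time: 11.7
tcp_pos: [0.5841, 0.3099, 0.1002]
tcp_rot: [0.254, 3.131, 0.0]
wrist_force: [0.3, 0.2, -3.9]
opening: 0.684
grip_force: 30.0
```

>>> servo_tool(
  motion=[
    [[0,0,0,0,0,0.0005,40],[0,0,0,0,0,0.001,40],[0,0,0,0,0,0.001,40],[0,0,0,0,0,0.001,40]],
  ],
)

```text
time: 12.2
tcp_pos: [0.5841, 0.3099, 0.0993]
tcp_rot: [0.254, 3.131, 0.0]
wrist_force: [-0.2, -0.5, -1.9]
opening: 0.682
grip_force: 30.0
```

>>> servo_tool(
  motion=[
    [[0,0,0,0,0,0.0004,40],[0,0,0,0,0,0.0008,40],[0,0,0,0,0,0.0008,40],[0,0,0,0,0,0.0008,40]],
  ],
)

```text
time: 12.7
tcp_pos: [0.584, 0.3099, 0.0993]
tcp_rot: [0.254, 3.131, 0.0]
wrist_force: [-3.7, -0.9, 6.0]
opening: 0.686
grip_force: 30.0
```

The pack is on the floor: z has stopped at 0.0993 and the force has gone from -4 to +6 N. I'll ease back and open.

>>> servo_tool(
  motion=[
    [[0,0,0,0,0,-0.0006,40],[0,0,0,0,0,-0.0006,60],[0,0,0,0,0,-0.0006,72],[0,0,0,0,0,-0.0006,76],[0,0,0,0,0,-0.0006,82],[0,0,0,0,0,-0.0006,84],[0,0,0,0,0,-0.0006,84],[0,0,0,0,0,-0.0006,84]],
  ],
)

```text
time: 13.7
tcp_pos: [0.584, 0.3099, 0.0989]
tcp_rot: [0.254, 3.131, -0.0]
wrist_force: [0.9, 1.1, 0.9]
opening: 0.84
grip_force: 0.0
```

>>> servo_tool(
  motion=[
    [[0,0,0,0,0,-0.005,84],[0,0,0,0,0,-0.015,84],[0,0,0,0,0,-0.03,84],[0,0,0,0,0,-0.05,84],[0,0,0,0,0,-0.08,84],[0,0,0,0,0,-0.11,84],[0,0,0,0,0,-0.14,84],[0,0,0,0,0,-0.16,84],[0,0,0,0,0,-0.17,84],[0,0,0,0,0,-0.17,84]],
  ],
)

```text
time: 14.95
tcp_pos: [0.5841, 0.31, 0.27]
tcp_rot: [0.254, 3.13, 0.002]
wrist_force: [0.4, -0.1, -0.2]
opening: 0.842
grip_force: 0.0
```

```bash
python3 - <<'E'
from h import *
snap('wrist','w5.png');snap('scene','s5.png')
w=cv2.imread('pics/w5.png');s=cv2.imread('pics/s5.png')
cv2.imwrite('pics/f.png',np.hstack([cv2.resize(w,(400,300)),cv2.resize(s,(400,300))]) if 0 else np.vstack([cv2.resize(w[90:390,60:500],(440,300)),cv2.resize(s[140:340,220:560],(440,260))]))
E
```

```text
(no output)
```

View pics/f.png

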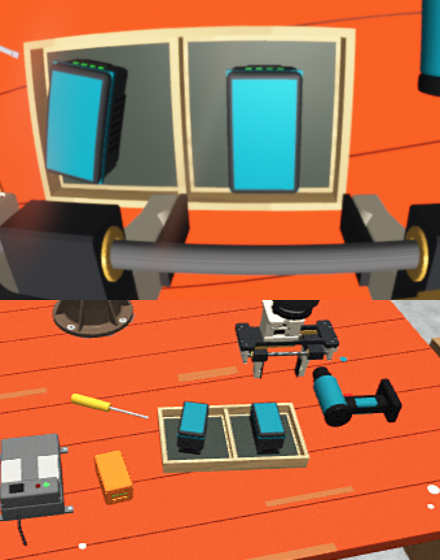

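The pack stands upright and flat, centred in the free compartment (wrist crop 228–300, 65–192). The spare, screwdriver and drill are undisturbed, and the gripper is clear. Handing in.

```bash
python3 -c "
from cell import manip
print(manip.hand_in())"
```

```text
the job is handed in; nothing more can be done
None
```

The charged battery is standing upright on the floor of the tray's empty compartment, released and with the gripper clear, and the job was handed in at about 15 s; the spare, drill and screwdriver looked undisturbed in the last pictures, and the paint can was out of those frames but the arm did not go near it.

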